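# Roll the clay facing strips home in the spring bed

## Task

Take the hand roller out of its cradle and roll it along the sheet of six fired-clay strips on the press bed, leaning on it firmly and steadily with about 14 N, until every strip is pushed home, level with the wooden frame; never lean harder than 22 N, the clay cracks. Press with the roller only, by rolling rather than stamping, then set the roller back upright in its cradle, let go, and leave the other things on the bench where they are.

Things in the scene. Friction and masses are not known exactly. Their poses are not given: they have to be found in the camera images.
- stand: Press bed, fixed to the bench: dark base 230 x 120 x 18 mm carrying a wooden frame 208 x 100 mm. Origin: centre of the base's underside; x along the sheet, the rolling direction. In the frame lies a flat sheet of six plain clay strips, each 28 mm (x) by 64 mm (y), at x = -70, -42, -14, 14, 42, 70 mm, y = 0. Side rails start at y = +-33 mm, end rails at x = +-85 mm.
- first (a point): Point on the base of the stand (18 mm above the bench) straight under the centre of strip 0. Heights: the frame's top edge is 60 to 76 mm above the bench at its middle and slopes along x by up to 0.09 rad, either end up: hidden adjusters, different each time, NOT measured: find them by feel. The strips stand 3 to 4 mm above that edge at first. The bed is sprung: 1 mm per 20 N.
- last (a point): The same point under the centre of strip 5. Resistance: each strip is a tight fit; it yields only to more than 7.5 to 10 N of downward push, and then slowly (at 14 N at 16 to 26 mm/s), and stays where it is left. A roller that bears on two strips shares its force between them. More than 22 N between roller and bed cracks the clay.
- strip0 (a joint): how far the strip at x = -70 mm has been pushed down, m: 0 to 0.0008 at first (4 to 3.2 mm proud of the frame), 0.004 when level with the frame's top edge, where it stops
- strip1 (a joint): the same for the strip at x = -42 mm
- strip2 (a joint): the same for the strip at x = -14 mm
- strip3 (a joint): the same for the strip at x = 14 mm
- strip4 (a joint): the same for the strip at x = 42 mm
- strip5 (a joint): the same for the strip at x = 70 mm
- roller: Hand roller, loose, 0.37 to 0.55 kg in all. Origin: lowest point of the drum; z up along the handle, y along the axle, so it rolls along its x. Dark wooden drum 50 mm across, 44 mm wide, axle 25 mm up, free to turn in a steel fork 57 mm wide (y). Steel crossbar 22 (x) x 90 (y) mm, 56 to 70 mm up. Upright pale wooden handle block 26 (x) x 34 (y) mm, 70 to 128 mm up.
- grip (a point): Middle of the roller's handle, 105 mm above the roller's origin: grip here from above, best with the fingers closing along the roller's x (26 mm)
- drum (a joint): angle the roller's drum has turned about its axle, rad, 0 at the start, either sign; rolling turns it 1 rad per 25 mm
- cradle: Wooden roller cradle, fixed: base 90 x 110 x 12 mm, origin at the centre of its underside. Two uprights at y = +-40 mm (16 mm thick, 64 mm apart inside), tops 70 mm above the bench, each with a notch 29 mm wide (x) between lips 10 mm high. The roller hangs upright by its crossbar ends lying in the notches, drum between the uprights.
- notch (a point): Middle point between the two notches, on the level of their floors, 70 mm above the bench. With the roller seated, its origin is 56 mm below this point (14 mm above the bench) and its axle lies along the cradle's y, either way round.
- mould: white plaster half mould, loose, 100 x 75 x 45 mm, a bystander
- horse_a: clay horse figure, loose, on a 95 x 42 mm plinth, 127 mm tall, a bystander
- horse_b: clay horse figure, loose, on an 86 x 38 mm plinth, 114 mm tall, a bystander
- horse_c: clay horse figure, loose, on a 95 x 42 mm plinth, 127 mm tall, a bystander
- bowl: white bowl, loose, 110 mm across, 50 mm high, a bystander
- brush: brush lying on the bench, loose, a bystander
- tin: plain metal tin, loose, 70 mm across, 90 mm high, a bystander
Mind the look-alikes: they are no part of the job. Leave any green look-alike of the roller alone. Of the things shaped like the cradle, the wooden one is meant.

How it is judged (in metres and radians):
On the way, in this order (a step that is already met when the one before it is completed fails the run):
1. the roller has been lifted out of its cradle, at least 40 mm up (z of roller in the frame of cradle above 0.054 m), for 0.1 s.
2. the roller bears on the sheet with more than 4 N and its drum has turned at least 2.5 rad (62 mm of rolling) (contact force between roller and stand above 4 N and (value of joint drum above 2.5 rad or value of joint drum below -2.5 rad)).
3. all six strips are home, within 1.5 mm of level with the frame (value of joint each of strip0, strip1, strip2, strip3, strip4, strip5 above 0.0025 m), for 0.2 s.
At the end, for the whole second after the job is handed in: All six strips within 1.5 mm of level with the frame; the roller released and at rest upright (within 0.15 rad) in the cradle's notches, within 8 mm of the cradle's centre and 5 mm of its rest height (all of step 3 and horizontal distance between roller and cradle below 0.008 m and z of roller in the frame of cradle between 0.009 and 0.019 m and angle between roller's own z axis and vertical below 0.15 rad and linear speed of roller below 0.02 m/s); the robot touches nothing.
It fails at once if the roller bears on the bed with more than 22 N (contact force between roller and stand above 22 N).
It fails at once if the robot itself touches the bed with more than 2 N (contact force between any of the fingers, the arm and stand above 2 N).
It fails at once if a bystander is moved by more than 30 mm (distance of any of mould, horse_a, horse_b, horse_c, bowl, brush, tin from where it was at the start of the episode above 0.03 m).
It also fails if it takes over 72 s, if anything falls off the work surface, if the arm or the gripper's body presses on something with over 40 N, if the wrist force passes 120 N, or if a joint passes its speed limit or range.

## Robot

A 6-joint arm with a two-finger parallel gripper is mounted at the origin on the work surface. World frame = base frame: x ahead of the robot, y to its left, z up, the work surface at z = 0. Lengths are in m, angles in degrees, forces in N, time in s.
With the tool pointing down it reaches from about 0.375 to 0.9 m from the base axis. Payload 3.1 kg.
Tool frame: the origin (TCP) lies at the very end of the fingers, on their centre line; the grasp point (between the pads) lies 19 mm behind it; z points along the fingers, y is the line along which they close (so a half turn about z gives the same grasp; the last joint's range is limited). The gripper opens to 87 mm and grips with 3 to 60 N. Pads are 19 mm wide; open, the fingers measure 117 mm over their backs; the gripper's body (75 mm by 190 mm) begins 51 mm behind the grasp point.
Start: joints at [-75.544, 30.224, 82.088, -0, 67.689, -10.227], TCP at [0.261, -0.568, 0.19] pointing down, gripper open.
Joint ranges: [-176.69, 176.69], [-43.24, 126.21], [12.49, 139.97], [-82, 262], [0, 151.66], [-163.58, 163.58]. Speed limits (degrees/s): [159.86, 159.86, 180, 180, 180, 180].

## Interface

Orientations are given as a 3x3 rotation matrix whose columns are the frame's x, y, z axes.
In Python, from rig import bot gives the robot as it stands.
- The arm moves only by the tool move_arm, never from a script. Its argument "increments" is a list of rows, each an object with "xyz": the shift along the tool's x, y, z in mm, a list of three; "roll": the turn about the tool's z in rad; "grip": the opening in per cent of the stroke, from 0 (shut) to 100 (fully open). A call has 1 to 5 rows; each row shifts and turns the commanded pose from where the row before left it, along the tool's axes as they then stand; what a row does not reach is not made up. A row lasts 1/12 s, in which the tool goes at most 41.7 mm and 7.16 degrees, less where a joint would pass 70% of its speed; a pose out of reach is approached as far as the arm can. A call is refused whole if a number of a shift passes 41.7 or a number of a turn 0.125, either way. A call with a gripper value outside its range is refused whole. The fingers move at their own pace and stop on an object; the grip force is fixed at half the most. Time passes only in rows, so rows that do not move let the fingers close. It gives the time, the measured TCP pose, the force, the opening and the grip force at its end, in the units of the state.
- bot.read_state(): the state, without advancing time (a new reading comes with each control period).
- bot.capture(name): name is "scene" or "top"; returns (picture, depth): 420x560x3 uint8, red, green, blue; 420x560 float32, m along the optical axis (not along the pixel's ray), 0 where there is no reading.
- bot.camera_model(name): a dict with "intrinsics" (3x3 intrinsics, pixels), "rvec" (rotation vector, rad) and "tvec" (3), from world to camera coordinates, as OpenCV has them. Camera axes: x right, y down, z forward; pixel columns grow to the right and rows downward; lengths in m; the calibration is good to about 2 mm. A picture is of the moment at which its call begins. camera_model takes no time and is no camera call.
- bot.hand_in(): hands the job in; it is judged then, once.
Trained networks look in the newest picture that a camera, given by its name, has taken for a name from the list of things; names that differ only in an ending like _2 or _b are one class to them, and where a whole thing is asked for, a point or a joint stands for the part that bears it (a point fixed in the world has none). Each returns a list of dicts, best first, with "conf" (0 to 1); they miss things now and then, are a little off and sometimes report something else, mostly with a low value. They report only what shows in the picture. A call takes as long as a camera call. They do not tell look-alikes from the thing itself.
- bot.spot_in(label, camera): "at" ([x, y, z] in m, in the coordinates of the camera as it stood for that picture, good to about 4 mm: the middle of the surface that is visible of it).
- bot.trace(label, camera): "mask" (420x560 bool, what is visible of it).
The state is a dict: "time_s": time; "joint_positions": joint angles; "qvel": joint speeds; "tau": joint torques, N m; "position": TCP position; "tcp_rot": TCP orientation; "force": force on the tool from outside, world axes, zero at the start; "moment": the same for the moment, N m; "opening": opening from 0.0 (shut) to 1.0 (fully open); "grasp_force": force on a finger pad.
Only numpy, scipy, OpenCV 4.12 (cv2) and the standard library are available. Lean on these libraries where they do the work, as an engineer would, in place of code of your own. Each camera call takes 0.05 s, during which the arm holds its last target. There are 200 camera calls.

## Working session

There is one attempt and no reset: what is moved stays moved. The work goes in short steps, Python scripts to look and compute and a tool call to move; the robot and the scene stay as the last step left them, time stands still between calls to the robot, and variables do not carry over. Pictures are saved under pics/ and viewed, at most 10 in all, crops included, and the job is handed in when it is done.

Besides the shell and the picture viewer there is one more tool, called after "Emit:" by a JSON object that holds its "fn" and its "kwargs". move_arm: Moves the arm, as the interface text tells. Its arguments: {"type":"object","properties":{"increments":{"type":"array"}},"required":["increments"]}

```bash
mkdir -p pics; cat > h.py <<'E'
from rig import bot
import numpy as np, cv2
def cam(n):
    m=bot.camera_model(n); R=cv2.Rodrigues(np.array(m["rvec"],float))[0]
    return np.array(m["intrinsics"]),R,np.array(m["tvec"],float).ravel()
def w(n,p): K,R,t=cam(n); return R.T@(np.array(p)-t)
def cloud(n,d):
    K,R,t=cam(n); v,u=np.mgrid[:420,:560]
    P=np.stack([(u-K[0,2])/K[0,0]*d,(v-K[1,2])/K[1,1]*d,d],-1)
    return (P-t)@R
E
python3 - <<'E'
from h import *
np.set_printoptions(precision=3,suppress=True)
ims=[]
for n in("scene","top"):
    im,d=bot.capture(n); np.save(f"{n}.npy",d); cv2.imwrite(f"pics/{n}.png",im[...,::-1])
    K,R,t=cam(n); print(n,-R.T@t,R[2],K[0,0])
    for l in("stand","roller","cradle","grip"):
        for r in bot.spot_in(l,n):
            c=np.array(r["at"]); px=K@c; print(l,n,round(r["conf"],2),w(n,c),(px/px[2])[:2].astype(int))
print(bot.read_state())
E
```

```text
scene [1.346 0.065 0.883] [-0.687 -0.076 -0.723] 395.2191811371881
stand scene 0.91 [0.622 0.038 0.069] [295 233]
roller scene 0.68 [0.568 0.278 0.09 ] [383 220]
roller scene 0.67 [0.706 0.369 0.068] [423 267]
cradle scene 0.86 [0.406 0.239 0.028] [363 195]
cradle scene 0.81 [0.594 0.271 0.024] [377 242]
grip scene 0.95 [0.567 0.277 0.09 ] [383 219]
grip scene 0.67 [0.532 0.438 0.013] [433 232]
grip scene 0.63 [0.706 0.371 0.066] [424 268]
top [ 0.339 -0.021  1.538] [ 0.167 -0.019 -0.986] 443.7058721678937
stand top 0.82 [0.587 0.036 0.076] [247 212]
stand top 0.74 [0.781 0.127 0.081] [222 154]
roller top 0.75 [0.549 0.279 0.081] [174 221]
roller top 0.67 [0.685 0.372 0.07 ] [149 181]
roller top 0.39 [0.585 0.039 0.076] [247 212]
cradle top 0.82 [0.389 0.238 0.011] [187 271]
cradle top 0.76 [0.545 0.271 0.011] [180 225]
grip top 0.93 [0.686 0.371 0.071] [149 181]
grip top 0.82 [0.552 0.28  0.081] [173 220]
{'time_s': 0.5, 'joint_positions': array([-75.544,  30.225,  82.09 ,   0.001,  67.69 , -10.23 ]), 'qvel': array([ 0.108,  0.023, -0.083,  0.066, -0.   ,  0.024]), 'tau': array([ -0.001, -43.961, -17.679,   0.063,   0.052,  -0.   ]), 'position': array([ 0.261, -0.568,  0.19 ]), 'tcp_rot': array([[ 0.909,  0.418, -0.   ],
       [ 0.418, -0.909,  0.   ],
       [ 0.   , -0.   , -1.   ]]), 'force': array([-0.213, -0.087, -0.252]), 'moment': array([ 0.03 , -0.021,  0.022]), 'grasp_force': 0.0, 'opening': 1.0002818244283385}
```

View pics/top.png

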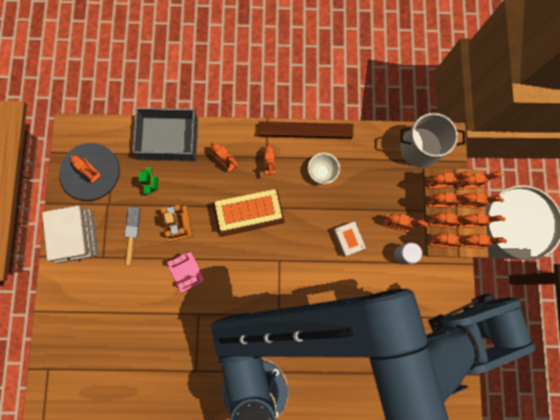

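View pics/scene.png

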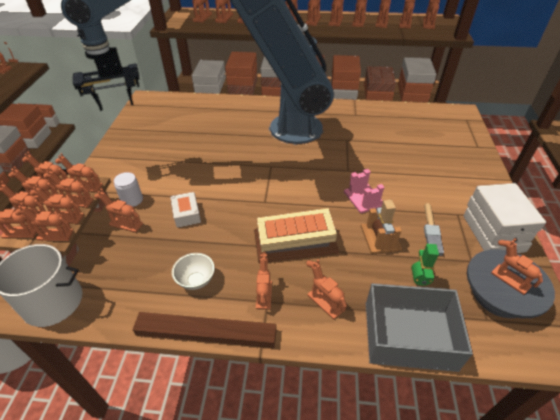

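Candidates for the roller: pale/steel one in the wooden cradle at top (176,221) / scene (383,225), versus the green look-alike at top (148,181) / scene (425,267). Pale handle with steel fits the description. For the cradle, the wooden one is at (176,221) and the pink one at (185,271), so the wooden one is meant. Next I confirm this in a crop and measure.

```bash
python3 - <<'E'
from h import *
np.set_printoptions(precision=4,suppress=True)
a=cv2.imread("pics/top.png")[150:300,110:300]; b=cv2.imread("pics/scene.png")[170:300,250:450]
a=cv2.resize(a,(400,316),interpolation=3); b=cv2.resize(b,(400,260),interpolation=3)
o=np.zeros((316,800,3),np.uint8); o[:,:400]=a; o[:260,400:]=b; cv2.imwrite("pics/crop.png",o)
for n in("scene","top"):
    C=cloud(n,np.load(n+".npy").astype(float)); P=C.reshape(-1,3)
    q=P[(abs(P[:,0]-.6)<.15)&(abs(P[:,1]-.037)<.16)&(P[:,2]>.05)&(P[:,2]<.095)]
    print(n,"frame",len(q),cv2.minAreaRect((q[:,:2]*1000).astype(np.float32)),q.mean(0))
    A=np.c_[q[:,:2]-q[:,:2].mean(0),np.ones(len(q))]; print(" plane",np.linalg.lstsq(A,q[:,2],rcond=None)[0], q[:,2].std())
    near=(abs(P[:,0]-.56)<.08)&(abs(P[:,1]-.277)<.08)
    for lo,hi in((.13,.15),(.095,.15),(.074,.09),(.008,.016),(.062,.09)):
        q=P[near&(P[:,2]>lo)&(P[:,2]<hi)]
        if len(q)>3: print(n,lo,hi,len(q),cv2.minAreaRect((q[:,:2]*1000).astype(np.float32)),q.mean(0))
    q=P[(abs(P[:,0]-.6)<.15)&(abs(P[:,1]-.037)<.16)&(P[:,2]>.005)&(P[:,2]<.03)]
    print(n,"base",len(q),cv2.minAreaRect((q[:,:2]*1000).astype(np.float32)))
    q=P[(abs(P[:,0]-.6)<.2)&(abs(P[:,1]+.1)<.05)&(abs(P[:,2])<.02)]; print("bench z",np.median(q[:,2]))
E
```

```text
scene frame 2401 ((637.61572265625, 41.73773193359375), (187.2493133544922, 217.9289093017578), 13.249552726745605) [0.6073 0.0387 0.0732]
 plane [-0.0763  0.0156  0.0732] 0.007008493350093872
scene 0.13 0.15 113 ((554.7513427734375, 283.507568359375), (35.64027786254883, 26.397668838500977), 11.571924209594727) [0.5567 0.2835 0.1382]
scene 0.095 0.15 243 ((554.57421875, 283.8486633300781), (36.88081359863281, 26.581462860107422), 15.553547859191895) [0.5609 0.2826 0.1248]
scene 0.074 0.09 242 ((555.2071533203125, 284.59613037109375), (98.09718322753906, 61.61704635620117), 12.90014362335205) [0.5698 0.2835 0.08  ]
scene 0.008 0.016 290 ((555.1410522460938, 283.97027587890625), (109.41285705566406, 89.19026947021484), 13.332723617553711) [0.5717 0.2687 0.0104]
scene 0.062 0.09 359 ((555.140869140625, 284.3377685546875), (99.02900695800781, 63.005252838134766), 14.23539924621582) [0.5726 0.2833 0.0761]
scene base 940 ((606.1426391601562, 24.668838500976562), (186.7115478515625, 227.43655395507812), 33.847904205322266)
bench z -0.0018841046597465772
top frame 1905 ((639.5977783203125, 
[... 302 characters left out ...]
95 0.15 127 ((552.960693359375, 284.3104553222656), (34.96952438354492, 26.457897186279297), 13.931077003479004) [0.5512 0.2822 0.1333]
top 0.074 0.09 215 ((553.3656616210938, 284.8387451171875), (96.1353988647461, 61.91398239135742), 13.6670503616333) [0.5506 0.2834 0.0815]
top 0.008 0.016 247 ((562.3890991210938, 274.9706115722656), (124.65142059326172, 133.4839630126953), 12.721054077148438) [0.5477 0.272  0.0118]
top 0.062 0.09 263 ((553.1798706054688, 285.2352600097656), (96.79756164550781, 61.84071350097656), 13.090436935424805) [0.5498 0.2827 0.0791]
top base 779 ((600.5053100585938, 36.0947265625), (318.0370788574219, 298.876953125), 89.49324035644531)
bench z -0.00023632104901332202
```

View pics/crop.png

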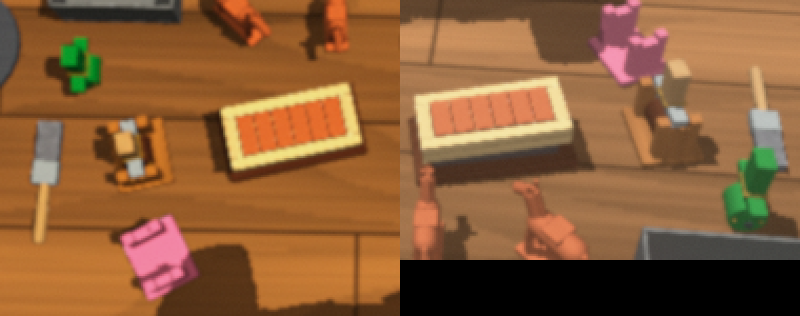

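The crop shows the pale-handled steel/wood roller in the brown wooden cradle at crop (125,155), with green and pink look-alikes clearly apart. Now the stand, by mask.

```bash
python3 - <<'E'
from h import *
np.set_printoptions(precision=4,suppress=True)
for n in("scene","top"):
    im,d=bot.capture(n); C=cloud(n,d.astype(float))
    m=max(bot.trace("stand",n),key=lambda r:r["conf"])["mask"]
    m=cv2.dilate(m.astype(np.uint8),np.ones((5,5)))>0
    q=C[m&(C[...,2]>.054)&(C[...,2]<.1)]
    r=cv2.minAreaRect((q[:,:2]*1000).astype(np.float32)); print(n,len(q),r)
    hsv=cv2.cvtColor(im,cv2.COLOR_RGB2HSV)
    s=m&(C[...,2]>.05)&(hsv[...,0]<12)&(hsv[...,1]>150)&(hsv[...,2]>120)
    p=C[s]; print(" strips",len(p),cv2.minAreaRect((p[:,:2]*1000).astype(np.float32)))
    k=r[0]; th=np.deg2rad(r[2] if r[1][0]>r[1][1] else r[2]+90); e=np.array([np.cos(th),np.sin(th)])
    f=q[np.abs((q[:,:2]-np.array(k)/1000)@[-e[1],e[0]])<.049]
    f=q[q[:,2]>.058]; u=(f[:,:2]-np.array(k)/1000)@e
    for name,g in(("frame+strip",f),("strip",p)):
        u=(g[:,:2]-np.array(k)/1000)@e; c=np.polyfit(u,g[:,2],1); i=abs(g[:,2]-np.polyval(c,u))<.004; print(name,"dir",e,"slope,z",np.polyfit(u[i],g[i,2],1),i.sum())
    b=C[m&(abs(C[...,2]-.018)<.006)]; print(" base",len(b),cv2.minAreaRect((b[:,:2]*1000).astype(np.float32)) if len(b)>3 else 0)
    for l in("mould","horse_a","bowl","brush","tin"):
        for r in bot.spot_in(l,n)[:4]:
            print(l,round(r["conf"],2),w(n,r["at"]))
E
```

```text
scene 2344 ((636.9022216796875, 41.204986572265625), (185.31637573242188, 219.12693786621094), 14.022019386291504)
 strips 877 ((950.1875, 42.96990203857422), (792.6412963867188, 164.64089965820312), 1.355257511138916)
frame+strip dir [-0.2423  0.9702] slope,z [0.0402 0.075 ] 1681
strip dir [-0.2423  0.9702] slope,z [-0.2833  0.0828] 136
 base 748 ((606.9657592773438, 39.034629821777344), (114.33389282226562, 235.4162139892578), 7.9969801902771)
mould 0.59 [ 0.5326 -0.3052  0.043 ]
horse_a 0.88 [0.7951 0.1317 0.0716]
horse_a 0.81 [ 0.7974 -0.0308  0.0655]
horse_a 0.79 [ 0.5805 -0.4876  0.0637]
horse_a 0.67 [ 0.6153 -0.0294  0.0727]
bowl 0.71 [ 0.7363 -0.2298  0.0264]
bowl 0.56 [0.5554 0.265  0.0539]
bowl 0.39 [0.5689 0.2799 0.0899]
brush 0.87 [0.5264 0.4387 0.0147]
tin 0.92 [ 0.4811 -0.4917  0.067 ]
tin 0.38 [ 0.7983 -0.0296  0.0668]
top 1878 ((595.6025390625, 36.62150573730469), (101.82671356201172, 207.68453979492188), 13.504406929016113)
 strips 836 ((483.37554931640625, 7.922279357910156), (293.52294921875, 162.68910217285156), 13.990179061889648)
frame+strip dir [-0.2335  0.9724] slope,z [0.0442 0.0771] 1257
strip dir [-0.2335  0.9724] slope,z [0.0559 0.0825] 311
 base 364 ((594.105712890625, 36.80253601074219), (118.28730010986328, 230.04257202148438), 13.281854629516602)
mould 0.84 [ 0.5053 -0.3055  0.0439]
mould 0.29 [0.5832 0.0769 0.0785]
horse_a 0.77 [ 0.7679 -0.0295  0.0787]
horse_a 0.71 [ 0.5606 -0.484   0.0804]
horse_a 0.6 [0.7752 0.1278 0.0836]
bowl 0.76 [ 0.7556 -0.2254  0.0231]
bowl 0.35 [0.5524 0.2785 0.0801]
brush 0.86 [0.5288 0.4354 0.0146]
brush 0.17 [0.5416 0.2675 0.0121]
tin 0.84 [ 0.458  -0.4934  0.0859]
tin 0.38 [0.5845 0.0363 0.0796]
```

Emit:
{"fn": "move_arm", "kwargs": {"increments": [{"xyz": [0, 0, 0], "roll": 0.0995, "grip": 100}, {"xyz": [0, 0, 0], "roll": 0.0995, "grip": 100}, {"xyz": [21.9, -34.6, 0], "roll": 0, "grip": 100}, {"xyz": [21.9, -34.6, 0], "roll": 0, "grip": 100}, {"xyz": [21.9, -34.6, 0], "roll": 0, "grip": 100}]}}

```text
time_s: 1.62
position: [0.3011, -0.4508, 0.19]
tcp_rot: [[0.974, 0.228, 0.0], [0.228, -0.974, 0.0], [0.0, -0.0, -1.0]]
force: [-0.5, 0.6, 0.6]
opening: 0.999
grasp_force: 0.0
```

Emit:
{"fn": "move_arm", "kwargs": {"increments": [{"xyz": [21.9, -34.6, 0], "roll": 0, "grip": 100}, {"xyz": [21.9, -34.6, 0], "roll": 0, "grip": 100}, {"xyz": [21.9, -34.6, 0], "roll": 0, "grip": 100}, {"xyz": [21.9, -34.6, 0], "roll": 0, "grip": 100}, {"xyz": [21.9, -34.6, 0], "roll": 0, "grip": 100}]}}

```text
time_s: 2.03
position: [0.3683, -0.2565, 0.1905]
tcp_rot: [[0.973, 0.229, 0.001], [0.229, -0.973, -0.0], [0.0, 0.001, -1.0]]
force: [0.4, -0.0, 0.5]
opening: 1.0
grasp_force: 0.0
```

Emit:
{"fn": "move_arm", "kwargs": {"increments": [{"xyz": [21.9, -34.6, 0], "roll": 0, "grip": 100}, {"xyz": [21.9, -34.6, 0], "roll": 0, "grip": 100}, {"xyz": [21.9, -34.6, 0], "roll": 0, "grip": 100}, {"xyz": [21.9, -34.6, 0], "roll": 0, "grip": 100}, {"xyz": [21.9, -34.6, 0], "roll": 0, "grip": 100}]}}

```text
time_s: 2.45
position: [0.4353, -0.0628, 0.1906]
tcp_rot: [[0.973, 0.229, 0.001], [0.229, -0.973, -0.0], [0.001, 0.001, -1.0]]
force: [1.1, -0.4, -0.5]
opening: 1.001
grasp_force: 0.0
```

Emit:
{"fn": "move_arm", "kwargs": {"increments": [{"xyz": [21.9, -34.6, 0], "roll": 0, "grip": 100}, {"xyz": [21.9, -34.6, 0], "roll": 0, "grip": 100}, {"xyz": [21.9, -34.6, 0], "roll": 0, "grip": 100}, {"xyz": [21.9, -34.6, 0], "roll": 0, "grip": 100}, {"xyz": [21.9, -34.6, 0], "roll": 0, "grip": 100}]}}

```text
time_s: 2.87
position: [0.502, 0.131, 0.1905]
tcp_rot: [[0.973, 0.23, 0.001], [0.23, -0.973, -0.0], [0.001, 0.0, -1.0]]
force: [0.8, -0.4, 0.2]
opening: 0.999
grasp_force: 0.0
```

Emit:
{"fn": "move_arm", "kwargs": {"increments": [{"xyz": [21.9, -34.6, 0], "roll": 0, "grip": 100}, {"xyz": [21.9, -34.6, 0], "roll": 0, "grip": 100}, {"xyz": [21.9, -34.6, 0], "roll": 0, "grip": 100}, {"xyz": [0, 0, 0], "roll": 0, "grip": 100}, {"xyz": [0, 0, 0], "roll": 0, "grip": 100}]}}

```text
time_s: 3.28
position: [0.5418, 0.247, 0.1899]
tcp_rot: [[0.972, 0.234, 0.0], [0.234, -0.972, -0.0], [0.0, 0.0, -1.0]]
force: [0.2, 0.1, 0.5]
opening: 1.004
grasp_force: 0.0
```

Emit:
{"fn": "move_arm", "kwargs": {"increments": [{"xyz": [10.2, -16.6, 0], "roll": 0, "grip": 100}, {"xyz": [10.2, -16.6, 0], "roll": 0, "grip": 100}, {"xyz": [0, 0, 15], "roll": 0, "grip": 100}, {"xyz": [0, 0, 15], "roll": 0, "grip": 100}, {"xyz": [0, 0, 0], "roll": 0, "grip": 100}]}}

```text
time_s: 3.7
position: [0.5512, 0.2797, 0.1574]
tcp_rot: [[0.974, 0.229, -0.007], [0.229, -0.974, -0.003], [-0.007, 0.001, -1.0]]
force: [-0.4, -1.1, -1.2]
opening: 1.002
grasp_force: 0.0
```

Emit:
{"fn": "move_arm", "kwargs": {"increments": [{"xyz": [0, 0, 15], "roll": 0, "grip": 100}, {"xyz": [0, 0, 15], "roll": 0, "grip": 100}, {"xyz": [0, 0, 15], "roll": 0, "grip": 100}, {"xyz": [0, 0, 15], "roll": 0, "grip": 100}, {"xyz": [0, 0, 0], "roll": 0, "grip": 100}]}}

```text
time_s: 4.12
position: [0.5516, 0.2797, 0.0981]
tcp_rot: [[0.974, 0.228, -0.006], [0.228, -0.974, -0.002], [-0.006, 0.001, -1.0]]
force: [0.6, -0.4, 0.3]
opening: 0.999
grasp_force: 0.0
```

Emit:
{"fn": "move_arm", "kwargs": {"increments": [{"xyz": [3.4, -3.8, 0], "roll": 0, "grip": 100}, {"xyz": [0, 0, 0], "roll": 0, "grip": 100}]}}

```text
time_s: 4.28
position: [0.5578, 0.2866, 0.1016]
tcp_rot: [[0.973, 0.229, 0.003], [0.229, -0.973, 0.001], [0.003, -0.0, -1.0]]
force: [0.9, 0.5, 0.5]
opening: 1.0
grasp_force: 0.0
```

Emit:
{"fn": "move_arm", "kwargs": {"increments": [{"xyz": [0, 0, 0], "roll": 0, "grip": 0}, {"xyz": [0, 0, 0], "roll": 0, "grip": 0}, {"xyz": [0, 0, 0], "roll": 0, "grip": 0}, {"xyz": [0, 0, 0], "roll": 0, "grip": 0}, {"xyz": [0, 0, 0], "roll": 0, "grip": 0}]}}

```text
time_s: 4.7
position: [0.5564, 0.2865, 0.1006]
tcp_rot: [[0.973, 0.23, 0.0], [0.23, -0.973, 0.0], [0.0, 0.0, -1.0]]
force: [-0.8, 0.3, -0.4]
opening: 0.704
grasp_force: 0.0
```

Emit:
{"fn": "move_arm", "kwargs": {"increments": [{"xyz": [0, 0, 0], "roll": 0, "grip": 0}, {"xyz": [0, 0, 0], "roll": 0, "grip": 0}]}}

```text
time_s: 4.87
position: [0.5563, 0.2864, 0.1003]
tcp_rot: [[0.973, 0.23, 0.0], [0.23, -0.973, -0.0], [-0.0, 0.0, -1.0]]
force: [0.6, 0.6, -0.3]
opening: 0.551
grasp_force: 0.0
```

Emit:
{"fn": "move_arm", "kwargs": {"increments": [{"xyz": [-2.8, 1.6, 0], "roll": 0, "grip": 0}, {"xyz": [0, 0, 0], "roll": 0, "grip": 0}, {"xyz": [0, 0, 0], "roll": 0, "grip": 0}, {"xyz": [0, 0, 0], "roll": 0, "grip": 0}, {"xyz": [0, 0, 0], "roll": 0, "grip": 0}]}}

```text
time_s: 5.28
position: [0.5537, 0.2843, 0.1002]
tcp_rot: [[0.973, 0.23, -0.001], [0.23, -0.973, 0.0], [-0.001, -0.0, -1.0]]
force: [-0.6, -0.2, -0.3]
opening: 0.297
grasp_force: 30.0
```

Emit:
{"fn": "move_arm", "kwargs": {"increments": [{"xyz": [0, 0, 0], "roll": 0, "grip": 0}, {"xyz": [0, 0, 0], "roll": 0, "grip": 0}, {"xyz": [0, 0, 0], "roll": 0, "grip": 0}]}}

```text
time_s: 5.53
position: [0.5538, 0.2843, 0.1002]
tcp_rot: [[0.973, 0.23, -0.001], [0.23, -0.973, 0.0], [-0.0, -0.0, -1.0]]
force: [-1.4, 1.0, 0.3]
opening: 0.292
grasp_force: 30.0
```

Emit:
{"fn": "move_arm", "kwargs": {"increments": [{"xyz": [0, 0, -10], "roll": 0, "grip": 0}, {"xyz": [0, 0, -20], "roll": 0, "grip": 0}, {"xyz": [0, 0, -25], "roll": 0, "grip": 0}, {"xyz": [0, 0, -25], "roll": 0, "grip": 0}, {"xyz": [0, 0, -20], "roll": 0, "grip": 0}]}}

```text
time_s: 5.95
position: [0.5541, 0.2841, 0.2017]
tcp_rot: [[0.973, 0.23, 0.0], [0.23, -0.973, -0.0], [0.0, 0.0, -1.0]]
force: [1.5, 0.6, -5.0]
opening: 0.293
grasp_force: 30.0
```

Emit:
{"fn": "move_arm", "kwargs": {"increments": [{"xyz": [0, 0, 0], "roll": 0, "grip": 0}, {"xyz": [0, 0, 0], "roll": 0, "grip": 0}, {"xyz": [0, 0, 0], "roll": 0, "grip": 0}, {"xyz": [0, 0, 0], "roll": 0, "grip": 0}, {"xyz": [0, 0, 0], "roll": 0, "grip": 0}]}}

```text
time_s: 6.37
position: [0.5527, 0.2837, 0.1981]
tcp_rot: [[0.973, 0.23, -0.004], [0.23, -0.973, -0.001], [-0.004, 0.0, -1.0]]
force: [0.5, -0.3, -4.8]
opening: 0.292
grasp_force: 30.0
```

Emit:
{"fn": "move_arm", "kwargs": {"increments": [{"xyz": [-2, 20, 0], "roll": 0, "grip": 0}, {"xyz": [-3, 30, 0], "roll": 0, "grip": 0}, {"xyz": [-4, 40, 0], "roll": 0, "grip": 0}, {"xyz": [-4, 40, 0], "roll": 0, "grip": 0}, {"xyz": [-3, 30, 0], "roll": 0, "grip": 0}]}}

```text
time_s: 6.78
position: [0.5748, 0.1219, 0.199]
tcp_rot: [[0.973, 0.23, -0.002], [0.23, -0.973, -0.002], [-0.002, 0.001, -1.0]]
force: [0.8, 0.3, -3.9]
opening: 0.3
grasp_force: 30.0
```

Emit:
{"fn": "move_arm", "kwargs": {"increments": [{"xyz": [-1, 20.4, 0], "roll": 0, "grip": 0}, {"xyz": [0, 0, 0], "roll": 0, "grip": 0}, {"xyz": [0, 0, 0], "roll": 0, "grip": 0}, {"xyz": [0, 0, 0], "roll": 0, "grip": 0}, {"xyz": [0, 0, 0], "roll": 0, "grip": 0}]}}

```text
time_s: 7.2
position: [0.5783, 0.1058, 0.1997]
tcp_rot: [[0.973, 0.231, -0.001], [0.231, -0.973, 0.001], [-0.001, -0.001, -1.0]]
force: [-0.6, 0.2, -4.6]
opening: 0.296
grasp_force: 30.0
```

Emit:
{"fn": "move_arm", "kwargs": {"increments": [{"xyz": [0, 0, 0], "roll": 0, "grip": 0}, {"xyz": [0, 0, 0], "roll": 0, "grip": 0}, {"xyz": [0, 0, 0], "roll": 0, "grip": 0}]}}

```text
time_s: 7.45
position: [0.5787, 0.1056, 0.2002]
tcp_rot: [[0.973, 0.231, -0.0], [0.231, -0.973, 0.0], [-0.0, -0.0, -1.0]]
force: [-0.4, -0.4, -4.2]
opening: 0.293
grasp_force: 30.0
```

```bash
python3 - <<'E'
from h import *
s=bot.read_state(); print(s["force"],s["moment"],s["position"],s["joint_positions"])
for i in range(6):
    im,d=bot.capture("scene"); s=bot.read_state(); print(s["force"],s["position"])
cv2.imwrite("pics/held.png",cv2.resize(im[150:320,180:460,::-1],(790,480)))
E
```

```text
[-0.358692   -0.38200171 -4.20853229] [ 0.01373979 -0.01625407  0.01218306] [0.57871066 0.10561572 0.20022891] [-5.35716518e-01  2.67288123e+01  8.68720729e+01  4.06949772e-03
  6.64027189e+01  7.61032647e+01]
[-0.12435241  0.35095183 -4.57963692] [0.57875685 0.1054582  0.20024421]
[-0.05477111  0.65394358 -5.40108747] [0.5788081  0.10530456 0.20031183]
[ 0.04526801  0.71267427 -3.5284692 ] [0.5788574  0.10514754 0.20030936]
[-0.9986117   0.15746292 -5.47852789] [0.57887187 0.10501043 0.20029277]
[-0.33921173 -0.06947311 -4.43713035] [0.57886565 0.10493341 0.20027569]
[-0.6453387  -1.11521054 -4.52835178] [0.57888285 0.10486165 0.20029247]
```

View pics/held.png

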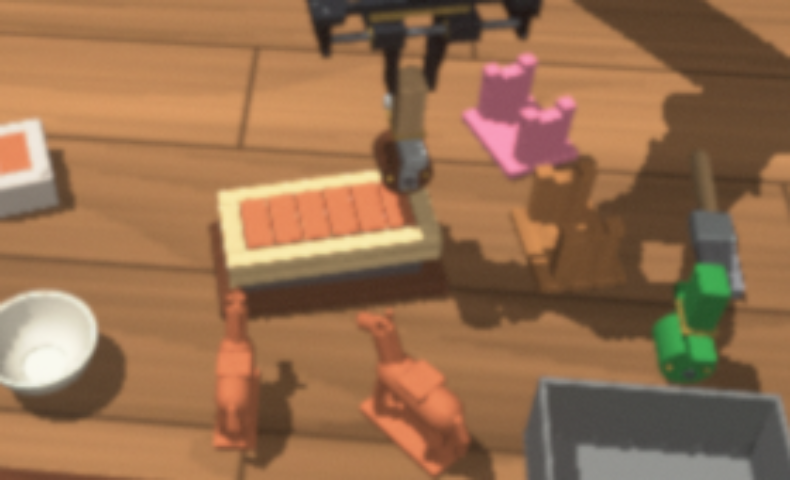

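The picture shows the roller upright in the gripper, its drum over the right-hand end strip at (405,170), and nothing else disturbed. Descending to feel for contact (held weight reads −4.6 N).

Emit:
{"fn": "move_arm", "kwargs": {"increments": [{"xyz": [0, 0, 8], "roll": 0, "grip": 0}, {"xyz": [0, 0, 8], "roll": 0, "grip": 0}, {"xyz": [0, 0, 5], "roll": 0, "grip": 0}, {"xyz": [0, 0, 3], "roll": 0, "grip": 0}, {"xyz": [0, 0, 0], "roll": 0, "grip": 0}]}}

```text
time_s: 8.17
position: [0.5779, 0.1047, 0.1748]
tcp_rot: [[0.973, 0.23, -0.003], [0.23, -0.973, 0.0], [-0.003, -0.001, -1.0]]
force: [0.7, -0.1, -5.4]
opening: 0.294
grasp_force: 30.0
```

Emit:
{"fn": "move_arm", "kwargs": {"increments": [{"xyz": [0, 0, 1], "roll": 0, "grip": 0}, {"xyz": [0, 0, 1], "roll": 0, "grip": 0}, {"xyz": [0, 0, 0], "roll": 0, "grip": 0}, {"xyz": [0, 0, 0], "roll": 0, "grip": 0}]}}

```text
time_s: 8.5
position: [0.5791, 0.1048, 0.1745]
tcp_rot: [[0.973, 0.23, 0.0], [0.23, -0.973, 0.0], [0.0, 0.0, -1.0]]
force: [0.7, 0.1, -4.3]
opening: 0.296
grasp_force: 30.0
```

Emit:
{"fn": "move_arm", "kwargs": {"increments": [{"xyz": [0, 0, 0.8], "roll": 0, "grip": 0}, {"xyz": [0, 0, 0.8], "roll": 0, "grip": 0}, {"xyz": [0, 0, 0.8], "roll": 0, "grip": 0}, {"xyz": [0, 0, 0.6], "roll": 0, "grip": 0}, {"xyz": [0, 0, 0], "roll": 0, "grip": 0}]}}

```text
time_s: 8.92
position: [0.5788, 0.1047, 0.1711]
tcp_rot: [[0.973, 0.23, -0.0], [0.23, -0.973, -0.0], [-0.0, -0.0, -1.0]]
force: [0.5, 0.6, -5.3]
opening: 0.295
grasp_force: 30.0
```

Emit:
{"fn": "move_arm", "kwargs": {"increments": [{"xyz": [0, 0, 0.5], "roll": 0, "grip": 0}, {"xyz": [0, 0, 0.5], "roll": 0, "grip": 0}, {"xyz": [0, 0, 0], "roll": 0, "grip": 0}]}}

```text
time_s: 9.17
position: [0.5789, 0.1048, 0.1701]
tcp_rot: [[0.973, 0.23, -0.0], [0.23, -0.973, 0.0], [-0.0, -0.0, -1.0]]
force: [0.8, 0.4, -4.5]
opening: 0.295
grasp_force: 30.0
```

Emit:
{"fn": "move_arm", "kwargs": {"increments": [{"xyz": [0, 0, 0.5], "roll": 0, "grip": 0}, {"xyz": [0, 0, 0.5], "roll": 0, "grip": 0}, {"xyz": [0, 0, 0], "roll": 0, "grip": 0}]}}

```text
time_s: 9.42
position: [0.5788, 0.1047, 0.1691]
tcp_rot: [[0.973, 0.23, -0.0], [0.23, -0.973, 0.0], [-0.0, -0.0, -1.0]]
force: [-0.0, 0.9, -4.4]
opening: 0.295
grasp_force: 30.0
```

Emit:
{"fn": "move_arm", "kwargs": {"increments": [{"xyz": [0, 0, 0.4], "roll": 0, "grip": 0}, {"xyz": [0, 0, 0.4], "roll": 0, "grip": 0}, {"xyz": [0, 0, 0], "roll": 0, "grip": 0}]}}

```text
time_s: 9.67
position: [0.5791, 0.1048, 0.1686]
tcp_rot: [[0.973, 0.23, 0.0], [0.23, -0.973, 0.0], [0.0, 0.0, -1.0]]
force: [0.6, -0.1, -4.0]
opening: 0.294
grasp_force: 30.0
```

Emit:
{"fn": "move_arm", "kwargs": {"increments": [{"xyz": [0, 0, 0.5], "roll": 0, "grip": 0}, {"xyz": [0, 0, 0.3], "roll": 0, "grip": 0}, {"xyz": [0, 0, 0], "roll": 0, "grip": 0}]}}

```text
time_s: 9.92
position: [0.5793, 0.1048, 0.1683]
tcp_rot: [[0.973, 0.23, 0.001], [0.23, -0.973, -0.0], [0.001, 0.0, -1.0]]
force: [-1.3, -0.7, 0.7]
opening: 0.293
grasp_force: 30.0
```

Emit:
{"fn": "move_arm", "kwargs": {"increments": [{"xyz": [0, 0, 0.4], "roll": 0, "grip": 0}, {"xyz": [0, 0, 0.4], "roll": 0, "grip": 0}, {"xyz": [0, 0, 0], "roll": 0, "grip": 0}]}}

```text
time_s: 10.17
position: [0.5795, 0.1047, 0.1678]
tcp_rot: [[0.973, 0.23, 0.002], [0.23, -0.973, -0.0], [0.002, 0.001, -1.0]]
force: [-1.4, -0.2, 3.9]
opening: 0.296
grasp_force: 30.0
```

Emit:
{"fn": "move_arm", "kwargs": {"increments": [{"xyz": [0, 0, 0.4], "roll": 0, "grip": 0}, {"xyz": [0, 0, 0.4], "roll": 0, "grip": 0}, {"xyz": [0, 0, 0], "roll": 0, "grip": 0}]}}

```text
time_s: 10.42
position: [0.5795, 0.1047, 0.1667]
tcp_rot: [[0.973, 0.23, 0.002], [0.23, -0.973, -0.0], [0.001, 0.0, -1.0]]
force: [-1.5, -0.1, 4.5]
opening: 0.295
grasp_force: 30.0
```

Emit:
{"fn": "move_arm", "kwargs": {"increments": [{"xyz": [0, 0, 0.3], "roll": 0, "grip": 0}, {"xyz": [0, 0, 0.3], "roll": 0, "grip": 0}, {"xyz": [0, 0, 0], "roll": 0, "grip": 0}]}}

```text
time_s: 10.67
position: [0.5793, 0.1047, 0.1658]
tcp_rot: [[0.973, 0.23, 0.001], [0.23, -0.973, -0.0], [0.001, 0.0, -1.0]]
force: [0.2, 0.1, 4.2]
opening: 0.294
grasp_force: 30.0
```

Emit:
{"fn": "move_arm", "kwargs": {"increments": [{"xyz": [0, 0, 0.4], "roll": 0, "grip": 0}, {"xyz": [0, 0, 0.4], "roll": 0, "grip": 0}, {"xyz": [0, 0, 0], "roll": 0, "grip": 0}]}}

```text
time_s: 10.92
position: [0.5793, 0.1047, 0.1648]
tcp_rot: [[0.973, 0.23, 0.001], [0.23, -0.973, -0.0], [0.001, 0.0, -1.0]]
force: [-0.0, -0.5, 4.1]
opening: 0.292
grasp_force: 30.0
```

Emit:
{"fn": "move_arm", "kwargs": {"increments": [{"xyz": [0, 0, 0.3], "roll": 0, "grip": 0}, {"xyz": [0, 0, 0.3], "roll": 0, "grip": 0}, {"xyz": [0, 0, 0], "roll": 0, "grip": 0}]}}

```text
time_s: 11.17
position: [0.5794, 0.1047, 0.1645]
tcp_rot: [[0.973, 0.23, 0.001], [0.23, -0.973, -0.0], [0.001, 0.0, -1.0]]
force: [0.0, -0.0, 6.0]
opening: 0.294
grasp_force: 30.0
```

Emit:
{"fn": "move_arm", "kwargs": {"increments": [{"xyz": [0, 0, 0.3], "roll": 0, "grip": 0}, {"xyz": [0, 0, 0], "roll": 0, "grip": 0}, {"xyz": [0, 0, 0], "roll": 0, "grip": 0}]}}

```text
time_s: 11.42
position: [0.5795, 0.1047, 0.1644]
tcp_rot: [[0.973, 0.23, 0.001], [0.23, -0.973, -0.0], [0.001, 0.0, -1.0]]
force: [-0.8, 0.1, 7.1]
opening: 0.292
grasp_force: 30.0
```

```bash
cat > f.py <<'E'
from h import *
import sys
F=[];P=[]
for i in range(int(sys.argv[1])):
    bot.capture("top"); s=bot.read_state(); F.append(s["force"]); P.append(s["position"])
print(np.round(np.mean(F,0),2),np.round(np.mean(P,0),5), np.round(np.array(F)[:,2],1), s["time_s"])
E
python3 f.py 4
```

```text
[-0.95 -0.66  7.2 ] [0.57945 0.10472 0.16442] [7.  7.3 6.8 7.7] 11.6167
```

Emit:
{"fn": "move_arm", "kwargs": {"increments": [{"xyz": [0, 1.5, 0.07], "roll": 0, "grip": 0}, {"xyz": [0, 1.5, 0.07], "roll": 0, "grip": 0}, {"xyz": [0, 1.5, 0.07], "roll": 0, "grip": 0}, {"xyz": [0, 1.5, 0.07], "roll": 0, "grip": 0}]}}

```text
time_s: 11.95
position: [0.5806, 0.0997, 0.1642]
tcp_rot: [[0.973, 0.229, 0.001], [0.229, -0.973, 0.002], [0.001, -0.002, -1.0]]
force: [-0.7, 2.6, 8.7]
opening: 0.293
grasp_force: 30.1
```

```bash
python3 f.py 2
```

```text
[-2.01  2.28  8.74] [0.58056 0.09978 0.16419] [8.3 9.2] 12.05
```

Emit:
{"fn": "move_arm", "kwargs": {"increments": [{"xyz": [0, 1.5, 0.07], "roll": 0, "grip": 0}, {"xyz": [0, 1.5, 0.07], "roll": 0, "grip": 0}, {"xyz": [0, 1.5, 0.07], "roll": 0, "grip": 0}, {"xyz": [0, 1.5, 0.07], "roll": 0, "grip": 0}]}}

```text
time_s: 12.38
position: [0.5814, 0.0957, 0.164]
tcp_rot: [[0.974, 0.229, 0.0], [0.229, -0.974, 0.005], [0.001, -0.005, -1.0]]
force: [-2.0, 5.3, 9.1]
opening: 0.295
grasp_force: 30.2
```

Emit:
{"fn": "move_arm", "kwargs": {"increments": [{"xyz": [0, 1.5, 0.07], "roll": 0, "grip": 0}, {"xyz": [0, 1.5, 0.07], "roll": 0, "grip": 0}, {"xyz": [0, 1.5, 0.07], "roll": 0, "grip": 0}]}}

```text
time_s: 12.63
position: [0.583, 0.0897, 0.1638]
tcp_rot: [[0.973, 0.23, 0.001], [0.23, -0.973, 0.002], [0.001, -0.001, -1.0]]
force: [-1.2, 1.5, 8.2]
opening: 0.296
grasp_force: 30.0
```

Emit:
{"fn": "move_arm", "kwargs": {"increments": [{"xyz": [0, 1.5, 0.07], "roll": 0, "grip": 0}, {"xyz": [0, 1.5, 0.07], "roll": 0, "grip": 0}, {"xyz": [0, 1.5, 0.07], "roll": 0, "grip": 0}]}}

```text
time_s: 12.88
position: [0.5843, 0.0843, 0.1635]
tcp_rot: [[0.973, 0.23, 0.001], [0.23, -0.973, -0.0], [0.001, 0.0, -1.0]]
force: [-0.3, 0.3, 7.6]
opening: 0.299
grasp_force: 30.0
```

Emit:
{"fn": "move_arm", "kwargs": {"increments": [{"xyz": [0, 1.5, 0.07], "roll": 0, "grip": 0}, {"xyz": [0, 1.5, 0.07], "roll": 0, "grip": 0}, {"xyz": [0, 1.5, 0.07], "roll": 0, "grip": 0}]}}

```text
time_s: 13.13
position: [0.5854, 0.0799, 0.1633]
tcp_rot: [[0.973, 0.23, 0.001], [0.23, -0.973, -0.0], [0.001, 0.0, -1.0]]
force: [-1.2, 0.1, 7.0]
opening: 0.292
grasp_force: 30.0
```

Emit:
{"fn": "move_arm", "kwargs": {"increments": [{"xyz": [0, 1.5, 0.07], "roll": 0, "grip": 0}, {"xyz": [0, 1.5, 0.07], "roll": 0, "grip": 0}, {"xyz": [0, 1.5, 0.07], "roll": 0, "grip": 0}]}}

```text
time_s: 13.38
position: [0.5864, 0.0755, 0.1631]
tcp_rot: [[0.973, 0.23, 0.002], [0.23, -0.973, -0.0], [0.001, 0.0, -1.0]]
force: [-0.5, -0.5, 6.6]
opening: 0.292
grasp_force: 30.0
```

Emit:
{"fn": "move_arm", "kwargs": {"increments": [{"xyz": [0, 1.5, 0.15], "roll": 0, "grip": 0}, {"xyz": [0, 1.5, 0.15], "roll": 0, "grip": 0}, {"xyz": [0, 1.5, 0.08], "roll": 0, "grip": 0}]}}

```text
time_s: 13.63
position: [0.5871, 0.0722, 0.1629]
tcp_rot: [[0.973, 0.229, 0.001], [0.229, -0.973, 0.002], [0.001, -0.002, -1.0]]
force: [-1.9, 3.3, 9.4]
opening: 0.295
grasp_force: 30.2
```

Emit:
{"fn": "move_arm", "kwargs": {"increments": [{"xyz": [0, 1.5, 0.08], "roll": 0, "grip": 0}, {"xyz": [0, 1.5, 0.08], "roll": 0, "grip": 0}, {"xyz": [0, 1.5, 0.08], "roll": 0, "grip": 0}]}}

```text
time_s: 13.88
position: [0.5876, 0.0698, 0.1627]
tcp_rot: [[0.974, 0.228, 0.0], [0.228, -0.974, 0.006], [0.001, -0.006, -1.0]]
force: [-0.7, 5.3, 9.8]
opening: 0.293
grasp_force: 30.4
```

Emit:
{"fn": "move_arm", "kwargs": {"increments": [{"xyz": [0, 1.5, 0.08], "roll": 0, "grip": 0}, {"xyz": [0, 1.5, 0.08], "roll": 0, "grip": 0}, {"xyz": [0, 1.5, 0.08], "roll": 0, "grip": 0}]}}

```text
time_s: 14.13
position: [0.589, 0.0645, 0.1625]
tcp_rot: [[0.973, 0.229, 0.001], [0.229, -0.973, 0.004], [0.002, -0.003, -1.0]]
force: [-1.3, 2.1, 9.2]
opening: 0.296
grasp_force: 30.1
```

Emit:
{"fn": "move_arm", "kwargs": {"increments": [{"xyz": [0, 1.5, 0.07], "roll": 0, "grip": 0}, {"xyz": [0, 1.5, 0.07], "roll": 0, "grip": 0}, {"xyz": [0, 1.5, 0.07], "roll": 0, "grip": 0}, {"xyz": [0, 1.5, 0.07], "roll": 0, "grip": 0}]}}

```text
time_s: 14.47
position: [0.591, 0.0565, 0.1621]
tcp_rot: [[0.973, 0.23, 0.002], [0.23, -0.973, -0.0], [0.002, 0.001, -1.0]]
force: [-0.4, -0.4, 7.5]
opening: 0.292
grasp_force: 30.0
```

Emit:
{"fn": "move_arm", "kwargs": {"increments": [{"xyz": [0, 1.5, 0.07], "roll": 0, "grip": 0}, {"xyz": [0, 1.5, 0.07], "roll": 0, "grip": 0}, {"xyz": [0, 1.5, 0.07], "roll": 0, "grip": 0}]}}

```text
time_s: 14.72
position: [0.592, 0.0521, 0.1619]
tcp_rot: [[0.973, 0.23, 0.002], [0.23, -0.973, -0.0], [0.002, 0.001, -1.0]]
force: [-1.3, -0.4, 8.1]
opening: 0.294
grasp_force: 30.0
```

Emit:
{"fn": "move_arm", "kwargs": {"increments": [{"xyz": [0, 1.5, 0.07], "roll": 0, "grip": 0}, {"xyz": [0, 1.5, 0.07], "roll": 0, "grip": 0}, {"xyz": [0, 1.5, 0.07], "roll": 0, "grip": 0}]}}

```text
time_s: 14.97
position: [0.5931, 0.0476, 0.1617]
tcp_rot: [[0.973, 0.23, 0.002], [0.23, -0.973, -0.0], [0.002, 0.001, -1.0]]
force: [-0.3, -1.0, 8.5]
opening: 0.294
grasp_force: 30.0
```

Emit:
{"fn": "move_arm", "kwargs": {"increments": [{"xyz": [0, 1.5, 0.07], "roll": 0, "grip": 0}, {"xyz": [0, 1.5, 0.07], "roll": 0, "grip": 0}, {"xyz": [0, 1.5, 0.07], "roll": 0, "grip": 0}]}}

```text
time_s: 15.22
position: [0.5938, 0.0444, 0.1615]
tcp_rot: [[0.973, 0.229, 0.001], [0.229, -0.973, 0.002], [0.002, -0.002, -1.0]]
force: [-1.3, 2.9, 8.8]
opening: 0.294
grasp_force: 30.2
```

Emit:
{"fn": "move_arm", "kwargs": {"increments": [{"xyz": [0, 1.5, 0.07], "roll": 0, "grip": 0}, {"xyz": [0, 1.5, 0.07], "roll": 0, "grip": 0}, {"xyz": [0, 1.5, 0.07], "roll": 0, "grip": 0}]}}

```text
time_s: 15.47
position: [0.5945, 0.0413, 0.1614]
tcp_rot: [[0.973, 0.229, 0.001], [0.229, -0.973, 0.005], [0.002, -0.004, -1.0]]
force: [-1.2, 4.2, 9.6]
opening: 0.294
grasp_force: 30.2
```

Emit:
{"fn": "move_arm", "kwargs": {"increments": [{"xyz": [0, 1.5, 0.07], "roll": 0, "grip": 0}, {"xyz": [0, 1.5, 0.07], "roll": 0, "grip": 0}, {"xyz": [0, 1.5, 0.07], "roll": 0, "grip": 0}]}}

```text
time_s: 15.72
position: [0.5959, 0.0357, 0.1612]
tcp_rot: [[0.973, 0.23, 0.001], [0.23, -0.973, 0.002], [0.002, -0.001, -1.0]]
force: [-1.5, 1.4, 8.6]
opening: 0.298
grasp_force: 30.1
```

Emit:
{"fn": "move_arm", "kwargs": {"increments": [{"xyz": [0, 1.5, 0.07], "roll": 0, "grip": 0}, {"xyz": [0, 1.5, 0.07], "roll": 0, "grip": 0}, {"xyz": [0, 1.5, 0.07], "roll": 0, "grip": 0}, {"xyz": [0, 1.5, 0.07], "roll": 0, "grip": 0}]}}

```text
time_s: 16.05
position: [0.5976, 0.0286, 0.1608]
tcp_rot: [[0.973, 0.23, 0.002], [0.23, -0.973, -0.0], [0.002, 0.001, -1.0]]
force: [-0.5, 0.6, 7.8]
opening: 0.296
grasp_force: 30.0
```

Emit:
{"fn": "move_arm", "kwargs": {"increments": [{"xyz": [0, 1.5, 0.07], "roll": 0, "grip": 0}, {"xyz": [0, 1.5, 0.07], "roll": 0, "grip": 0}, {"xyz": [0, 1.5, 0.07], "roll": 0, "grip": 0}, {"xyz": [0, 1.5, 0.07], "roll": 0, "grip": 0}]}}

```text
time_s: 16.38
position: [0.599, 0.0228, 0.1605]
tcp_rot: [[0.973, 0.23, 0.002], [0.23, -0.973, -0.0], [0.002, 0.001, -1.0]]
force: [-1.4, 0.4, 8.4]
opening: 0.291
grasp_force: 30.0
```

Emit:
{"fn": "move_arm", "kwargs": {"increments": [{"xyz": [0, 1.5, 0.07], "roll": 0, "grip": 0}, {"xyz": [0, 1.5, 0.07], "roll": 0, "grip": 0}, {"xyz": [0, 1.5, 0.07], "roll": 0, "grip": 0}, {"xyz": [0, 1.5, 0.07], "roll": 0, "grip": 0}]}}

```text
time_s: 16.72
position: [0.6001, 0.0178, 0.1602]
tcp_rot: [[0.973, 0.229, 0.001], [0.229, -0.973, 0.001], [0.002, -0.001, -1.0]]
force: [-1.1, 2.8, 8.9]
opening: 0.293
grasp_force: 30.1
```

Emit:
{"fn": "move_arm", "kwargs": {"increments": [{"xyz": [0, 1.5, 0.07], "roll": 0, "grip": 0}, {"xyz": [0, 1.5, 0.07], "roll": 0, "grip": 0}, {"xyz": [0, 1.5, 0.07], "roll": 0, "grip": 0}]}}

```text
time_s: 16.97
position: [0.6005, 0.0156, 0.1602]
tcp_rot: [[0.974, 0.228, 0.0], [0.228, -0.974, 0.006], [0.002, -0.005, -1.0]]
force: [-1.8, 6.7, 10.1]
opening: 0.296
grasp_force: 30.3
```

Emit:
{"fn": "move_arm", "kwargs": {"increments": [{"xyz": [0, 1.5, 0.07], "roll": 0, "grip": 0}, {"xyz": [0, 1.5, 0.07], "roll": 0, "grip": 0}, {"xyz": [0, 1.5, 0.07], "roll": 0, "grip": 0}, {"xyz": [0, 1.5, 0.07], "roll": 0, "grip": 0}]}}

```text
time_s: 17.3
position: [0.6024, 0.0083, 0.1599]
tcp_rot: [[0.973, 0.23, 0.001], [0.23, -0.973, 0.002], [0.002, -0.002, -1.0]]
force: [-1.1, 0.8, 8.2]
opening: 0.296
grasp_force: 30.1
```

Emit:
{"fn": "move_arm", "kwargs": {"increments": [{"xyz": [0, 1.5, 0.07], "roll": 0, "grip": 0}, {"xyz": [0, 1.5, 0.07], "roll": 0, "grip": 0}, {"xyz": [0, 1.5, 0.07], "roll": 0, "grip": 0}, {"xyz": [0, 1.5, 0.07], "roll": 0, "grip": 0}]}}

```text
time_s: 17.63
position: [0.6042, 0.0009, 0.1595]
tcp_rot: [[0.973, 0.23, 0.002], [0.23, -0.973, -0.001], [0.002, 0.001, -1.0]]
force: [-0.5, -0.6, 7.2]
opening: 0.294
grasp_force: 30.0
```

Emit:
{"fn": "move_arm", "kwargs": {"increments": [{"xyz": [0, 1.5, 0.07], "roll": 0, "grip": 0}, {"xyz": [0, 1.5, 0.07], "roll": 0, "grip": 0}, {"xyz": [0, 1.5, 0.07], "roll": 0, "grip": 0}]}}

```text
time_s: 17.88
position: [0.6052, -0.0036, 0.1593]
tcp_rot: [[0.973, 0.23, 0.002], [0.23, -0.973, -0.001], [0.002, 0.001, -1.0]]
force: [-0.5, -0.1, 7.7]
opening: 0.292
grasp_force: 30.0
```

Emit:
{"fn": "move_arm", "kwargs": {"increments": [{"xyz": [0, 1.5, 0.1], "roll": 0, "grip": 0}, {"xyz": [0, 1.5, 0.1], "roll": 0, "grip": 0}, {"xyz": [0, 1.5, 0.07], "roll": 0, "grip": 0}, {"xyz": [0, 1.5, 0.07], "roll": 0, "grip": 0}]}}

```text
time_s: 18.22
position: [0.6066, -0.0094, 0.159]
tcp_rot: [[0.973, 0.23, 0.002], [0.23, -0.973, -0.001], [0.002, 0.001, -1.0]]
force: [-0.4, 0.2, 8.8]
opening: 0.299
grasp_force: 30.0
```

Emit:
{"fn": "move_arm", "kwargs": {"increments": [{"xyz": [0, 1.5, 0.07], "roll": 0, "grip": 0}, {"xyz": [0, 1.5, 0.07], "roll": 0, "grip": 0}, {"xyz": [0, 1.5, 0.07], "roll": 0, "grip": 0}]}}

```text
time_s: 18.47
position: [0.607, -0.0117, 0.1588]
tcp_rot: [[0.973, 0.229, 0.001], [0.229, -0.973, 0.004], [0.002, -0.004, -1.0]]
force: [-0.7, 5.0, 10.2]
opening: 0.294
grasp_force: 30.2
```

Emit:
{"fn": "move_arm", "kwargs": {"increments": [{"xyz": [0, 1.5, 0.07], "roll": 0, "grip": 0}, {"xyz": [0, 1.5, 0.07], "roll": 0, "grip": 0}, {"xyz": [0, 1.5, 0.07], "roll": 0, "grip": 0}, {"xyz": [0, 1.5, 0.07], "roll": 0, "grip": 0}]}}

```text
time_s: 18.8
position: [0.6087, -0.0181, 0.1586]
tcp_rot: [[0.973, 0.23, 0.002], [0.23, -0.973, 0.002], [0.002, -0.002, -1.0]]
force: [-1.4, 1.3, 8.1]
opening: 0.296
grasp_force: 30.1
```

Emit:
{"fn": "move_arm", "kwargs": {"increments": [{"xyz": [0, 1.5, 0.07], "roll": 0, "grip": 0}, {"xyz": [0, 1.5, 0.07], "roll": 0, "grip": 0}, {"xyz": [0, 1.5, 0.07], "roll": 0, "grip": 0}, {"xyz": [0, 1.5, 0.07], "roll": 0, "grip": 0}]}}

```text
time_s: 19.13
position: [0.6105, -0.0254, 0.1581]
tcp_rot: [[0.973, 0.23, 0.002], [0.23, -0.973, -0.001], [0.002, 0.001, -1.0]]
force: [-0.1, -0.7, 7.4]
opening: 0.294
grasp_force: 30.0
```

Emit:
{"fn": "move_arm", "kwargs": {"increments": [{"xyz": [0, 1.5, 0.07], "roll": 0, "grip": 0}, {"xyz": [0, 1.5, 0.07], "roll": 0, "grip": 0}, {"xyz": [0, 1.5, 0.07], "roll": 0, "grip": 0}, {"xyz": [0, 0, 0], "roll": 0, "grip": 0}]}}

```text
time_s: 19.47
position: [0.6116, -0.0302, 0.1579]
tcp_rot: [[0.973, 0.23, 0.002], [0.23, -0.973, -0.001], [0.002, 0.002, -1.0]]
force: [0.3, 0.0, 8.4]
opening: 0.297
grasp_force: 30.0
```

```bash
python3 f.py 4
```

```text
[-0.3  -0.63  7.81] [ 0.61159 -0.03016  0.15794] [8.3 7.5 7.9 7.5] 19.6667
```

Emit:
{"fn": "move_arm", "kwargs": {"increments": [{"xyz": [0, 0, -2], "roll": 0, "grip": 0}, {"xyz": [0, 0, -6], "roll": 0, "grip": 0}, {"xyz": [0, 0, -12], "roll": 0, "grip": 0}, {"xyz": [0, 0, -15], "roll": 0, "grip": 0}, {"xyz": [0, 0, -10], "roll": 0, "grip": 0}]}}

```text
time_s: 20.08
position: [0.6096, -0.0292, 0.2013]
tcp_rot: [[0.973, 0.23, -0.003], [0.23, -0.973, 0.001], [-0.003, -0.002, -1.0]]
force: [0.1, -0.1, -4.0]
opening: 0.291
grasp_force: 30.0
```

Emit:
{"fn": "move_arm", "kwargs": {"increments": [{"xyz": [1, -15, -1], "roll": 0, "grip": 0}, {"xyz": [1.6, -32, 0], "roll": 0, "grip": 0}, {"xyz": [1.6, -32, 0], "roll": 0, "grip": 0}, {"xyz": [1.6, -32, 0], "roll": 0, "grip": 0}, {"xyz": [1.6, -32, 0], "roll": 0, "grip": 0}]}}

```text
time_s: 20.5
position: [0.583, 0.1133, 0.2017]
tcp_rot: [[0.973, 0.229, -0.003], [0.229, -0.973, 0.001], [-0.003, -0.001, -1.0]]
force: [0.7, -0.1, -5.2]
opening: 0.298
grasp_force: 30.0
```

Emit:
{"fn": "move_arm", "kwargs": {"increments": [{"xyz": [1.6, -32, 0], "roll": 0, "grip": 0}, {"xyz": [1.6, -32, 0], "roll": 0, "grip": 0}, {"xyz": [1.6, -32, 0], "roll": 0, "grip": 0}, {"xyz": [1.6, -32, 0], "roll": 0, "grip": 0}, {"xyz": [1.6, -32, 0], "roll": 0, "grip": 0}]}}

```text
time_s: 20.92
position: [0.5538, 0.2709, 0.2017]
tcp_rot: [[0.973, 0.23, -0.003], [0.23, -0.973, -0.0], [-0.003, -0.0, -1.0]]
force: [1.1, -0.2, -5.1]
opening: 0.295
grasp_force: 30.0
```

Emit:
{"fn": "move_arm", "kwargs": {"increments": [{"xyz": [0.6, -16.4, 0], "roll": 0, "grip": 0}, {"xyz": [0, 0, 0], "roll": 0, "grip": 0}, {"xyz": [0, 0, 0], "roll": 0, "grip": 0}, {"xyz": [0, 0, 0], "roll": 0, "grip": 0}, {"xyz": [0, 0, 0], "roll": 0, "grip": 0}]}}

```text
time_s: 21.33
position: [0.5525, 0.2841, 0.2024]
tcp_rot: [[0.973, 0.229, -0.001], [0.229, -0.973, -0.001], [-0.001, 0.0, -1.0]]
force: [-0.6, -0.0, -4.4]
opening: 0.301
grasp_force: 30.0
```

Emit:
{"fn": "move_arm", "kwargs": {"increments": [{"xyz": [0, 0, 0], "roll": 0, "grip": 0}, {"xyz": [0, 0, 0], "roll": 0, "grip": 0}, {"xyz": [0, 0, 0], "roll": 0, "grip": 0}, {"xyz": [0, 0, 0], "roll": 0, "grip": 0}, {"xyz": [0, 0, 0], "roll": 0, "grip": 0}]}}

```text
time_s: 21.75
position: [0.553, 0.2847, 0.2031]
tcp_rot: [[0.973, 0.229, 0.0], [0.229, -0.973, 0.0], [0.0, -0.0, -1.0]]
force: [0.6, 0.1, -3.8]
opening: 0.293
grasp_force: 30.0
```

```bash
python3 - <<'E'
from h import *
np.set_printoptions(precision=4,suppress=True)
im,d=bot.capture("scene"); s=bot.read_state(); print(s["position"],s["force"],s["time_s"])
cv2.imwrite("pics/back.png",cv2.resize(im[120:290,230:470,::-1],(790,560),interpolation=2))
C=cloud("scene",d.astype(float)); T=np.array([.595,.0367]); e=np.array([-.2317,.9728]); f=np.array([e[1],-e[0]])
u=(C[...,:2]-T)@e; v=(C[...,:2]-T)@f; z=C[...,2]; ok=(z>.05)&(z<.1)
for c in(-70,-42,-14,14,42,70):
    a=ok&(abs(u-c/1e3)<.010)
    st=np.median(z[a&(abs(v)<.025)]); fr=np.median(z[a&(abs(abs(v)-.0415)<.005)])
    print(c,st,fr,(st-fr)*1e3)
P=C.reshape(-1,3); near=(np.hypot(P[:,0]-.554,P[:,1]-.284)<.07)
for lo,hi in((.16,.19),(.19,.24)):
    q=P[near&(P[:,2]>lo)&(P[:,2]<hi)]; 
    if len(q)>5: print(lo,len(q),cv2.minAreaRect((q[:,:2]*1000).astype(np.float32)))
E
```

```text
[0.5529 0.2848 0.2031] [ 0.3424 -0.7479 -3.492 ] 21.8
-70 0.0706946835096462 0.07109882410884252 -0.4041405991963287
-42 0.07196638413264833 0.07184357934871416 0.12280478393417171
-14 0.07336974524058007 0.0736115118355764 -0.24176659499633435
14 0.07418963326347061 0.07429172219146236 -0.10208892799175306
42 0.07571302188859108 0.07569576023326655 0.017261655324535274
70 0.07655798415219707 0.07679721622711395 -0.23923207491688414
0.16 229 ((554.3150634765625, 281.4337158203125), (91.76542663574219, 32.776947021484375), 23.916563034057617)
0.19 221 ((561.195556640625, 281.9002685546875), (45.21849060058594, 29.27072525024414), 66.84303283691406)
```

View pics/back.png

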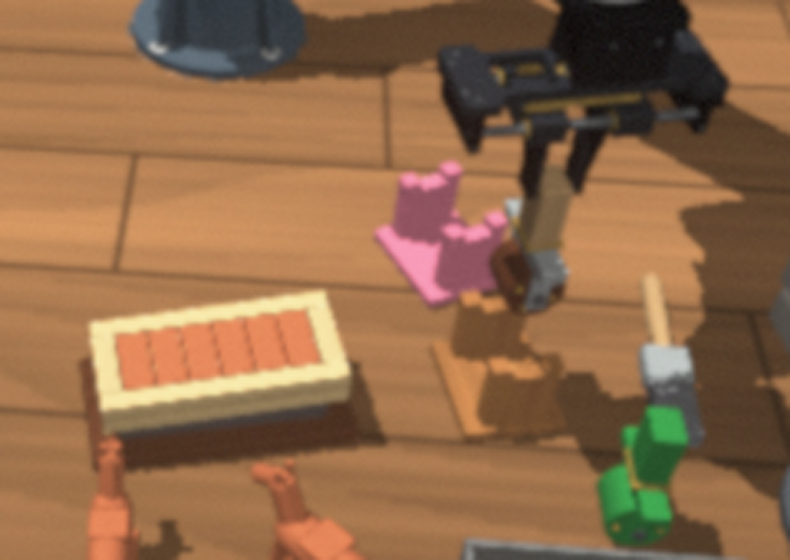

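The sheet at (220,350) reads flush with its frame: every strip is within 0.4 mm. The roller hangs upright over the wooden cradle at (530,250). I'll check its yaw and tilt before lowering.

```bash
python3 - <<'E'
from h import *
np.set_printoptions(precision=4,suppress=True)
for n in("scene","top"):
    im,d=bot.capture(n); P=cloud(n,d.astype(float)).reshape(-1,3); near=(np.hypot(P[:,0]-.554,P[:,1]-.284)<.07)
    for lo,hi in((.178,.192),(.182,.190),(.16,.17)):
        q=P[near&(P[:,2]>lo)&(P[:,2]<hi)]
        if len(q)>9:
            a=(q[:,:2]-[.553,.2847])@np.array([[.973,-.23],[.23,.973]])
            print(n,lo,len(q),cv2.minAreaRect((q[:,:2]*1000).astype(np.float32)),a.min(0),a.max(0))
            for L,H in((-.05,-.02),(.02,.05)):
                m=(a[:,0]>L)&(a[:,0]<H)
                if m.sum()>3: print("   end",m.sum(),np.median(a[m],0),a[m][:,1].min(),a[m][:,1].max(),q[m][:,2].max())
E
```

```text
scene 0.178 155 ((553.5492553710938, 284.082275390625), (89.40523529052734, 31.00237274169922), 20.312957763671875) [-0.0436 -0.0164] [0.0455 0.0167]
   end 21 [-0.035 -0.008] -0.01205066309232022 0.0012529989867289546 0.1870146269733943
   end 78 [ 0.0346 -0.0009] -0.011018245744380829 0.010979389875158644 0.18769915638163542
scene 0.182 120 ((553.1124267578125, 285.2174377441406), (88.46498107910156, 31.01188087463379), 16.092336654663086) [-0.0436 -0.0153] [0.0444 0.0167]
   end 17 [-0.0358 -0.0074] -0.010796289571064393 0.0012529989867289546 0.1870146269733943
   end 62 [ 0.0332 -0.0001] -0.01089760799387139 0.010979389875158644 0.18769915638163542
scene 0.16 51 ((556.1024780273438, 273.2404479980469), (52.87363815307617, 13.211042404174805), 13.9434175491333) [-0.0261 -0.0186] [ 0.0268 -0.0052]
   end 5 [-0.0213 -0.009 ] -0.012638470513948254 -0.005556834690256563 0.16366768533129913
   end 6 [ 0.0229 -0.0085] -0.015655113954639446 -0.005957648697853127 0.16441597171295916
top 0.178 47 ((523.2483520507812, 274.279541015625), (28.52260398864746, 14.60037612915039), 8.565140724182129) [-0.0453 -0.0117] [-0.0175  0.0042]
   end 42 [-0.0336 -0.0035] -0.010001295613873622 0.0041559249832594375 0.19186089934369904
top 0.182 40 ((523.6574096679688, 274.3411560058594), (27.69529151916504, 14.60037612915039), 8.565139770507812) [-0.0453 -0.0117] [-0.0175  0.0042]
   end 36 [-0.0336 -0.0037] -0.009903249671020607 0.0041559249832594375 0.18993700839801944
```

The crossbar is centred and square to the gripper at both ends, and its top is at 187 mm as expected. Lowering.

Emit:
{"fn": "move_arm", "kwargs": {"increments": [{"xyz": [0.7, 0.7, 18], "roll": 0, "grip": 0}, {"xyz": [0, 0, 20], "roll": 0, "grip": 0}, {"xyz": [0, 0, 20], "roll": 0, "grip": 0}, {"xyz": [0, 0, 15], "roll": 0, "grip": 0}, {"xyz": [0, 0, 8], "roll": 0, "grip": 0}]}}

```text
time_s: 22.32
position: [0.5523, 0.284, 0.1198]
tcp_rot: [[0.973, 0.23, -0.004], [0.23, -0.973, -0.001], [-0.004, 0.0, -1.0]]
force: [0.0, 0.0, -4.0]
opening: 0.292
grasp_force: 30.0
```

Emit:
{"fn": "move_arm", "kwargs": {"increments": [{"xyz": [0, 0, 0], "roll": 0, "grip": 0}, {"xyz": [0, 0, 0], "roll": 0, "grip": 0}, {"xyz": [0, 0, 0], "roll": 0, "grip": 0}, {"xyz": [0, 0, 0], "roll": 0, "grip": 0}, {"xyz": [0, 0, 0], "roll": 0, "grip": 0}]}}

```text
time_s: 22.73
position: [0.5545, 0.2847, 0.1233]
tcp_rot: [[0.973, 0.23, 0.002], [0.23, -0.973, 0.001], [0.003, -0.0, -1.0]]
force: [-0.1, 0.6, -4.4]
opening: 0.295
grasp_force: 30.0
```

Emit:
{"fn": "move_arm", "kwargs": {"increments": [{"xyz": [0, 0, 3], "roll": 0, "grip": 0}, {"xyz": [0, 0, 3], "roll": 0, "grip": 0}, {"xyz": [0, 0, 3], "roll": 0, "grip": 0}, {"xyz": [0, 0, 3], "roll": 0, "grip": 0}, {"xyz": [0, 0, 0], "roll": 0, "grip": 0}]}}

```text
time_s: 23.15
position: [0.5529, 0.2842, 0.109]
tcp_rot: [[0.973, 0.23, -0.002], [0.23, -0.973, -0.001], [-0.002, 0.0, -1.0]]
force: [-0.0, -0.6, -5.0]
opening: 0.297
grasp_force: 30.0
```

Lips cleared without contact, so about 9 mm remain.

Emit:
{"fn": "move_arm", "kwargs": {"increments": [{"xyz": [0, 0, 2], "roll": 0, "grip": 0}, {"xyz": [0, 0, 2], "roll": 0, "grip": 0}, {"xyz": [0, 0, 2], "roll": 0, "grip": 0}, {"xyz": [0, 0, 0], "roll": 0, "grip": 0}, {"xyz": [0, 0, 0], "roll": 0, "grip": 0}]}}

```text
time_s: 23.57
position: [0.5535, 0.2844, 0.1038]
tcp_rot: [[0.973, 0.23, -0.0], [0.23, -0.973, -0.0], [-0.0, -0.0, -1.0]]
force: [1.1, 0.0, -5.0]
opening: 0.294
grasp_force: 30.0
```

Emit:
{"fn": "move_arm", "kwargs": {"increments": [{"xyz": [0, 0, 1], "roll": 0, "grip": 0}, {"xyz": [0, 0, 1], "roll": 0, "grip": 0}, {"xyz": [0, 0, 0], "roll": 0, "grip": 0}, {"xyz": [0, 0, 0], "roll": 0, "grip": 0}, {"xyz": [0, 0, 0], "roll": 0, "grip": 0}]}}

```text
time_s: 23.98
position: [0.5537, 0.2845, 0.1021]
tcp_rot: [[0.973, 0.23, 0.0], [0.23, -0.973, 0.0], [0.0, -0.0, -1.0]]
force: [-0.4, -0.1, -4.6]
opening: 0.296
grasp_force: 30.0
```

Emit:
{"fn": "move_arm", "kwargs": {"increments": [{"xyz": [0, 0, 0.8], "roll": 0, "grip": 0}, {"xyz": [0, 0, 0.8], "roll": 0, "grip": 0}, {"xyz": [0, 0, 0], "roll": 0, "grip": 0}, {"xyz": [0, 0, 0], "roll": 0, "grip": 0}]}}

```text
time_s: 24.32
position: [0.5536, 0.2844, 0.1004]
tcp_rot: [[0.973, 0.23, -0.0], [0.23, -0.973, -0.0], [-0.0, -0.0, -1.0]]
force: [-0.0, 0.4, -5.7]
opening: 0.291
grasp_force: 30.0
```

Emit:
{"fn": "move_arm", "kwargs": {"increments": [{"xyz": [0, 0, 0.4], "roll": 0, "grip": 0}, {"xyz": [0, 0, 0], "roll": 0, "grip": 0}, {"xyz": [0, 0, 0], "roll": 0, "grip": 0}]}}

```text
time_s: 24.57
position: [0.5537, 0.2845, 0.1002]
tcp_rot: [[0.973, 0.23, 0.0], [0.23, -0.973, 0.0], [0.0, -0.0, -1.0]]
force: [-1.3, 0.6, -2.4]
opening: 0.294
grasp_force: 30.0
```

Touching down at the original height. Open, then withdraw straight up.

Emit:
{"fn": "move_arm", "kwargs": {"increments": [{"xyz": [0, 0, 0.2], "roll": 0, "grip": 0}, {"xyz": [0, 0, 0], "roll": 0, "grip": 40}, {"xyz": [0, 0, 0], "roll": 0, "grip": 60}, {"xyz": [0, 0, 0], "roll": 0, "grip": 100}, {"xyz": [0, 0, 0], "roll": 0, "grip": 100}]}}

```text
time_s: 24.98
position: [0.5543, 0.2846, 0.1003]
tcp_rot: [[0.973, 0.23, 0.001], [0.23, -0.973, 0.0], [0.002, -0.0, -1.0]]
force: [-0.6, 0.3, 0.6]
opening: 0.512
grasp_force: 0.0
```

Emit:
{"fn": "move_arm", "kwargs": {"increments": [{"xyz": [0, 0, 0], "roll": 0, "grip": 100}, {"xyz": [0, 0, 0], "roll": 0, "grip": 100}, {"xyz": [0, 0, 0], "roll": 0, "grip": 100}, {"xyz": [0, 0, 0], "roll": 0, "grip": 100}, {"xyz": [0, 0, 0], "roll": 0, "grip": 100}]}}

```text
time_s: 25.4
position: [0.5537, 0.2844, 0.0998]
tcp_rot: [[0.973, 0.23, -0.0], [0.23, -0.973, -0.0], [-0.0, 0.0, -1.0]]
force: [-0.4, 0.3, -0.3]
opening: 0.891
grasp_force: 0.0
```

Emit:
{"fn": "move_arm", "kwargs": {"increments": [{"xyz": [0, 0, 0], "roll": 0, "grip": 100}, {"xyz": [0, 0, 0], "roll": 0, "grip": 100}, {"xyz": [0, 0, -5], "roll": 0, "grip": 100}, {"xyz": [0, 0, -10], "roll": 0, "grip": 100}, {"xyz": [0, 0, -20], "roll": 0, "grip": 100}]}}

```text
time_s: 25.82
position: [0.552, 0.2839, 0.1337]
tcp_rot: [[0.973, 0.23, -0.005], [0.23, -0.973, -0.001], [-0.005, 0.0, -1.0]]
force: [0.2, 0.5, -0.3]
opening: 1.0
grasp_force: 0.0
```

Emit:
{"fn": "move_arm", "kwargs": {"increments": [{"xyz": [0, 0, -25], "roll": 0, "grip": 100}, {"xyz": [0, 0, -25], "roll": 0, "grip": 100}, {"xyz": [0, 0, -25], "roll": 0, "grip": 100}, {"xyz": [0, 0, 0], "roll": 0, "grip": 100}, {"xyz": [0, 0, 0], "roll": 0, "grip": 100}]}}

```text
time_s: 26.23
position: [0.555, 0.2849, 0.2127]
tcp_rot: [[0.973, 0.23, 0.005], [0.23, -0.973, 0.002], [0.005, -0.0, -1.0]]
force: [-0.2, -0.3, -0.8]
opening: 0.999
grasp_force: 0.0
```

```bash
python3 - <<'E'
from h import *
im,d=bot.capture("scene"); s=bot.read_state(); print(s["position"],s["opening"],s["time_s"])
cv2.imwrite("pics/end.png",cv2.resize(im[120:290,230:470,::-1],(790,560),interpolation=2))
P=cloud("scene",d.astype(float)).reshape(-1,3); near=(abs(P[:,0]-.56)<.08)&(abs(P[:,1]-.277)<.08)
for lo,hi in((.13,.15),(.095,.15),(.074,.09)):
    q=P[near&(P[:,2]>lo)&(P[:,2]<hi)]; print(lo,len(q),cv2.minAreaRect((q[:,:2]*1000).astype(np.float32)),q[:,2].max())
E
```

```text
[0.55368926 0.28445651 0.21079147] 1.0000503496994617 26.2833
0.13 116 ((554.1278686523438, 284.4409484863281), (35.15547561645508, 25.900379180908203), 9.731915473937988) 0.14309382301833393
0.095 239 ((553.41796875, 284.0482177734375), (39.131988525390625, 26.613683700561523), 12.456992149353027) 0.14309382301833393
0.074 237 ((554.4322509765625, 284.14947509765625), (99.12259674072266, 61.168251037597656), 13.743592262268066) 0.08986087558329287
```

View pics/end.png

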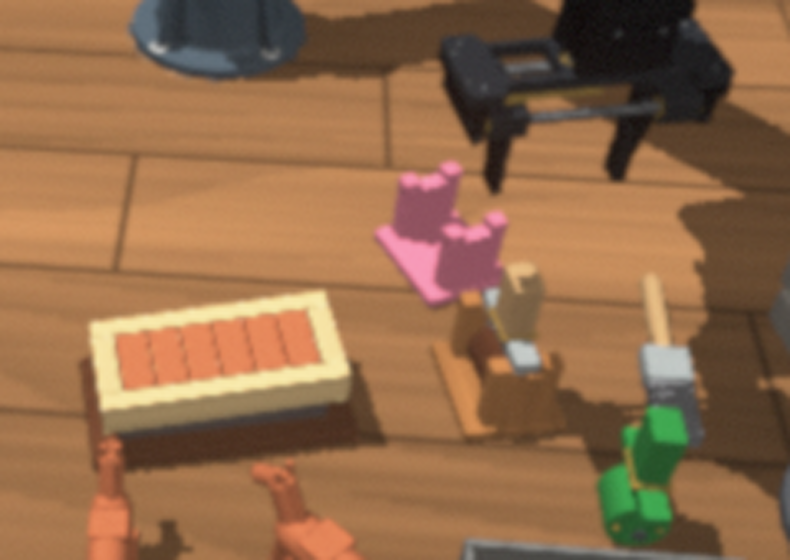

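The roller sits upright in the wooden cradle at (510,330) with its crossbar in both notches. The gripper is clear above it, and the sheet at (220,350) is flush.

```bash
python3 -c "
from rig import bot
print(bot.hand_in())"
```

```text
the job is handed in; nothing more can be done
None
```

The job is handed in: camera depth puts all six strips within about 0.4 mm of the frame, the highest force I read was about 16 N (vertical and sideways together), the roller is back upright in the wooden cradle and released, and nothing else was touched; no verdict was returned.

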